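# Load a ham block into the carving stand

## Task

Take the block of cured ham from the white cutting board, lay it on the carving stand in the mouth of the wooden cheeks, and push it gently lengthwise between them, under the steel strap, until it is fully home against the end plate, wherever that is set. Only then slide the clamp up behind it until the spring pad is pressed in about half its stroke, so that the ham is held firmly but not squashed, and let go. Never ram or press the ham hard, and leave everything else on the table where it is.

Things in the scene. Friction and masses are not known exactly. Their poses are not given: they have to be found in the camera images.
- ham: block of boneless cured ham, dark red, cream fat layer on top: 140 long (its x), 58 wide (y), 52 mm high (z), upright corners rounded by 6 mm, 0.31 to 0.53 kg, greasy (friction on the stand about 0.3). Both ends alike. Starts on the fixed white cutting board (12 mm thick), left or right of the stand. Origin: centre of its underside
- stand: fixed wooden carving stand, base 480 (x) x 190 (y) x 25 mm high. Origin: centre of the base's underside, on the table; x runs along the stand towards its end plate, away from the robot; z up. The flat bed is at z = 25 mm. The clamp's two 10 mm rods run along both sides, at y = +-82 mm, centres 18 mm above the bed, from x = -215 to 70 mm
- guides: the two fixed wooden cheeks with the strap and the end plate. Origin: middle of the cheeks' mouth, on the bed, at x = 15 mm of the stand; axes as the stand's. Cheeks 40 mm high above the bed, 16 mm thick; at the mouth their inner faces are 104 mm apart, from there they converge in straight lines to the throat
- throat (a point): start of the parallel part between the cheeks, on the bed, at x = 85 mm of the stand: inner faces 60 mm apart from here to x = 205 mm. A steel strap crosses above from x = 125 to 145 mm, underside 57 and top 62 mm above the bed, legs out to |y| = 52 mm
- strap (a point): middle of the strap's underside. Behind it stands the rigid steel end plate, 51 mm high, between the cheeks; it is set by wing nuts so that its face is anywhere from x = 150 to 190 mm of the stand, differently each time and not reported. The ham's centre when home is thus at x = 80 to 120 mm: find it by feel
- clamp: aluminium crosshead sliding along the stand's x on the two rods, from x = -185 mm of the stand (drawn back; it starts within 10 mm of this) to +25 mm; takes about 12 N to move and stays where left. Origin: on the stand's centre line at bed height, under the handle; axes as the stand's. 34 mm long (x) and 41 mm high at the middle; bars 28 mm high reach out to the rods
- grip (a point): middle of the clamp's handle, an upright black grip 17 mm thick, from 41 to 87 mm above the bed. On its far side the clamp carries a white spring pad, 44 wide x 34 high, middle 26 mm above the bed; its face is 47 mm ahead of (+x) the handle's axis when out and presses in 16 mm; spring 0.6 N per mm (half stroke 5.4 N, bottomed 10 N)
- plates: stack of four white plates, 216 mm wide, 36 mm high: leave alone. Origin: centre of the underside
- knife: carving knife with black handle, 0.36 m long: leave alone
- oil: green oil bottle, 210 mm tall: leave alone
- picks: white pot of wooden picks, 60 mm wide: leave alone
- salt: glass salt jar with steel cap, 56 mm wide: leave alone
- cheese: yellow piece of cheese, 100 x 50 x 50 mm: leave alone
- steel_rod: honing steel with black handle, 0.31 m long: leave alone
There are look-alikes about, which are no part of the job. What is shaped like the ham but blue is not meant.

How it is judged:
By the outcome, as a careful person would: the job done as asked, in the order asked, and still so for the second after the job is handed in, with the robot touching nothing.
It also fails if it takes over 72 s, if anything falls off the work surface, if the arm or the gripper's body presses on something with over 40 N, if the wrist force passes 120 N, or if a joint passes its speed limit or range.

## Robot

A 6-joint arm with a two-finger parallel gripper is mounted at the origin on the work surface. World frame = base frame: x ahead of the robot, y to its left, z up, the work surface at z = 0. Lengths are in mm, angles in rad, forces in N, time in s.
With the tool pointing down it reaches from about 350 to 875 mm from the base axis. Payload 4.2 kg.
Tool frame: the origin (TCP) lies between the finger pads; the fingertips stand 11 mm ahead of it and the grasp point (between the pads) lies 8 mm behind it; z points along the fingers, y is the direction in which the jaws open and shut (so a half turn about z gives the same grasp; the last joint's range is limited). The gripper opens to 85 mm and grips with 20 to 120 N. Pads are 22 mm wide; open, the fingers measure 114 mm over their backs; the gripper's body (76 mm by 85 mm) begins 54 mm behind the grasp point. The pads swing forward as they close: fully open they stand 13 mm farther back than shut.
Start: joints at [-0.884, 0.385, 0.008, 0, -1.194, -0.259], TCP at [259.306, -568.647, 242.312] pointing down, gripper open.
Joint ranges: [-3.14, 3.14], [-1.21, 2.06], [-1.07, 1.41], [-3.16, 2.05], [-2.99, -0.16], [-3.1, 3.1]. Speed limits (rad/s): [2.79, 2.79, 3.14, 3.14, 3.14, 3.14].

## Interface

Orientations are given as a unit quaternion [x, y, z, w].
In Python, from bench import * gives the robot as it stands. The module is installed in compiled form; this text tells all that it offers.
- The arm moves only by the tool drive_tool, never from a script. Its argument "increments" is a list of rows, each a list of 3 entries, a list of its own where there are three numbers: the gripper command: -1 is shut, 1 is fully open, values between are in proportion, then the shift along the tool's x, y, z scaled (see below), then the turn about the tool's z scaled (see below). In form: [[hand, [tx, ty, tz], turn], ...]. A call has 1 to 20 rows; each row shifts and turns the commanded pose from where the row before left it, along the tool's axes as they then stand; what a row does not reach is not made up. The controller multiplies each number of a shift by 0.3 m and each number of a turn by 2 rad. A row lasts 1/8 s, in which the tool goes at most 62.5 mm and 10.7 degrees, less where a joint would pass 70% of its speed; a pose out of reach is approached as far as the arm can. A call with a number of a shift or a turn outside -1 to 1 is refused whole. A call with a gripper value outside its range is refused whole. The fingers move at their own pace and stop on an object; the grip force is fixed at half the most. Time passes only in rows, so rows that do not move let the fingers close. It gives the time, the measured TCP pose, the force and the opening at its end, in the units of the state.
- read_state(): the state, without advancing time (a new reading comes with each control period).
- get_image(name): name is "scene" or "side" or "wrist"; returns the picture (420x560x3 uint8, red, green, blue); there is no depth.
- calibration(name): a dict with "fovy" (degrees; the focal length in pixels is half the picture's height over the tangent of half this angle, whatever the lens; pixels are square), "cx", "cy" (the principal point, pixels), "k1" (the pictures are not rectified: a ray, as slopes to the right and down, at radius r is drawn at 1 + k1 r^2 times it, then the intrinsics apply), "R" (3x3) and "t" (3): a world point X has camera coordinates R X + t. Camera axes: x right, y down, z forward; pixel columns grow to the right and rows downward; lengths in mm; the calibration is good to about 2 mm. A picture is of the moment at which its call begins: read the wrist's pose just before it. calibration takes no time and is no camera call; for the wrist camera it gives the pose at the moment of the call.
- job_done(): hands the job in, once; it reports no verdict.
The state is a dict: "clock": time; "joints": joint angles; "joint_vel": joint speeds; "joint_efforts": joint torques, N m; "position": TCP position; "ee_rot": TCP orientation; "contact_force": force on the tool from outside, world axes, zero at the start; "wrist_torque": the same for the moment, N m; "gripper_width": finger opening in mm.
Only numpy, scipy, OpenCV 4.12 (cv2) and the standard library are available. Lean on these libraries where they do the work, as an engineer would, in place of code of your own. Each camera call takes 0.05 s, during which the arm holds its last target.

## Working session

There is one attempt and no reset: what is moved stays moved. The work goes in short steps, Python scripts to look and compute and a tool call to move; the robot and the scene stay as the last step left them, time stands still between calls to the robot, and variables do not carry over. Pictures are saved under pics/ and viewed, and the job is handed in when it is done.

Besides the shell and the picture viewer there is one more tool, called after ">>>" by a JSON object that holds its "api" and its "payload". drive_tool: Moves the arm, as the interface text tells. Shifts and turns lie within -1 to 1; 1 stands for 0.3 m of shift or 2 rad of turn. Its arguments: {"type":"object","properties":{"increments":{"type":"array"}},"required":["increments"]}

```bash
mkdir -p pics; python3 - <<'E'
from bench import *
import cv2,json
print(read_state())
for n in ["scene","side","wrist"]:
    c=calibration(n); print(n,c)
    im=get_image(n); cv2.imwrite(f"pics/{n}0.png",im[:,:,::-1])
E
```

```text
{'clock': 0.0, 'joints': array([-8.84373554e-01,  3.85564178e-01,  6.59767611e-03, -5.27824189e-04,
       -1.19401704e+00, -2.58581129e-01]), 'joint_vel': array([ 1.24902751e-04,  6.28457983e-04,  8.00761710e-04,  1.83210763e-04,
       -2.60617869e-04, -7.77613492e-05]), 'joint_efforts': array([-4.87239158e-04, -3.92290485e+01,  1.88401812e+01,  4.18618530e+00,
       -4.72882530e-03,  4.77397194e-06]), 'position': array([ 259.08648174, -568.13192493,  241.20167941]), 'ee_rot': array([-2.12197689e-01,  9.77226118e-01,  1.08542077e-03, -2.79300651e-04]), 'contact_force': array([-1.39131023,  0.56932868,  0.31589133]), 'wrist_torque': array([ 0.04605394, -0.06528925,  0.00680506]), 'gripper_width': 85.27672709930401}
scene {'fovy': 45.916618179774574, 'cx': 279.89798910998394, 'cy': 208.1459838591496, 'k1': -0.11822323729924586, 'R': array([[ 0.20824689,  0.97797919, -0.01378216],
       [ 0.79239101, -0.17695546, -0.58378356],
       [-0.573367  ,  0.11065025, -0.81179234]]), 't': array([-100.80560414, -356.15534843, 1789.63147975])}
side {'fovy': 45.1863759442467, 'cx': 283.55791197536143, 'cy': 211.35179692820083, 'k1': 0.04107964587573192, 'R': array([[-0.77834316, -0.62783183, -0.00302129],
       [-0.3335031 ,  0.41752201, -0.84525206],
       [ 0.5319376 , -0.65688855, -0.53435926]]), 't': array([ 381.32927367,  249.08687141, 1416.57637691])}
wrist {'fovy': 67.21400190058651, 'cx': 275.8056364590571, 'cy': 202.00779672887555, 'k1': -0.0724159653512875, 'R': array([[-0.41385826,  0.9103395 ,  0.00182583],
       [ 0.8653715 ,  0.39279075,  0.31120346],
       [ 0.28258363,  0.13037414, -0.95034156]]), 't': array([623.34965589, -39.93796034, 380.38756969])}
```

View pics/scene0.png

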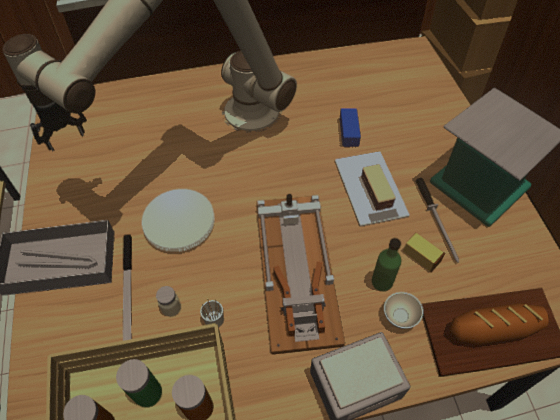

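View pics/side0.png

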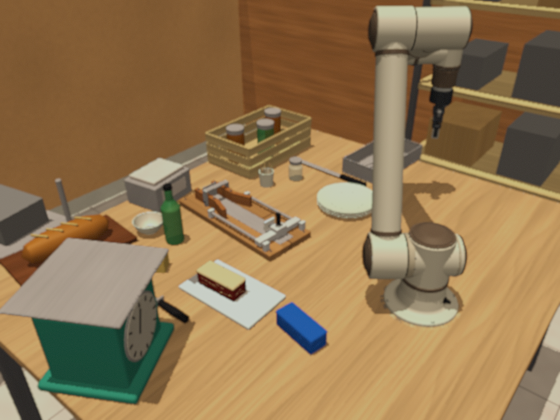

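View pics/wrist0.png

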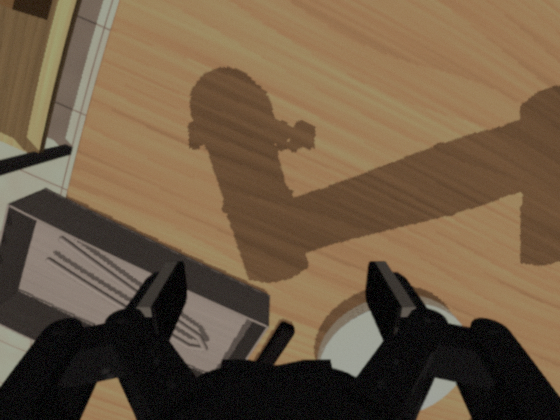

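Scene view: ham (cream top) at about (379,186) on the white board; stand around (300,270), handle top at (289,200); a blue decoy at (350,127). The side view shows ham at (221,280). Next I'll write helpers and take rough measurements.

```bash
cat > h.py <<'E'
import numpy as np, cv2
def K(c,h=420):
    f=h/2/np.tan(np.radians(c["fovy"])/2); return f
def ray(c,u,v):
    f=K(c); d=np.array([(u-c["cx"])/f,(v-c["cy"])/f]); rd=np.hypot(*d); r=rd
    for _ in range(30): r=rd/(1+c["k1"]*r*r)
    s=d*(r/rd if rd>0 else 1)
    R=np.array(c["R"]);t=np.array(c["t"])
    return -R.T@t, R.T@np.array([s[0],s[1],1.])
def onz(c,u,v,z):
    o,d=ray(c,u,v); return o+d*(z-o[2])/d[2]
def proj(c,X):
    p=np.array(c["R"])@np.array(X,float)+np.array(c["t"]); s=p[:2]/p[2]; r2=s@s
    return s*(1+c["k1"]*r2)*K(c)+[c["cx"],c["cy"]]
def tri(rays):
    A=np.zeros((3,3));b=np.zeros(3)
    for o,d in rays:
        d=d/np.linalg.norm(d);P=np.eye(3)-np.outer(d,d);A+=P;b+=P@o
    X=np.linalg.solve(A,b)
    return X,[np.linalg.norm((np.eye(3)-np.outer(d,d)/(d@d))@(X-o)) for o,d in rays]
E
python3 - <<'E'
from bench import *
from h import *
for n,box in [("scene",(250,130,420,360)),("side",(170,160,320,330))]:
    im=cv2.imread(f"pics/{n}0.png")
    x0,y0,x1,y1=box; s=min(790/(x1-x0),590/(y1-y0))
    cv2.imwrite(f"pics/{n}0z.png",cv2.resize(im[y0:y1,x0:x1],None,fx=s,fy=s,interpolation=cv2.INTER_CUBIC)); print(n,s)
c=calibration("scene")
for nm,u,v,z in [("ham",379,184,64),("handle",289,196,112),("stand nl",257,200,25),("nr",325,197,25),("fl",271,347,25),("fr",343,343,25)]:
    print(nm,onz(c,u,v,z))
E
```

```text
scene 2.5652173913043477
side 3.4705882352941178
ham [473.46404909 311.47415988  64.        ]
handle [493.95158181  26.10569356 112.        ]
stand nl [423.28489781 -58.52310094  25.        ]
nr [457.63467297 147.84022999  25.        ]
fl [ 888.81529482 -108.95125423   25.        ]
fr [918.23980758  72.50516441  25.        ]
```

View pics/scene0z.png

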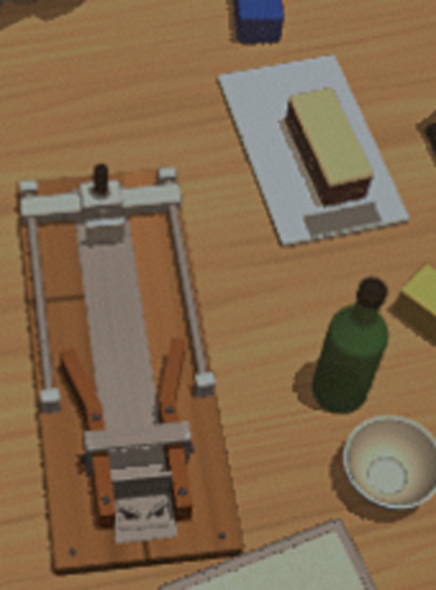

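View pics/side0z.png

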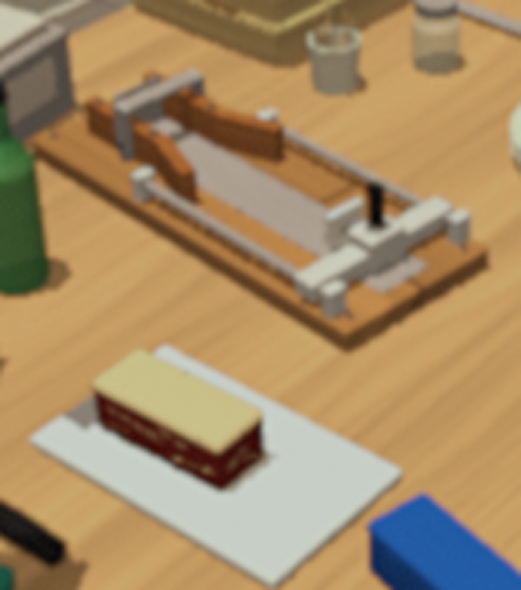

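```bash
cat >> h.py <<'E'
from scipy.spatial.transform import Rotation as Ro
def plan(s,target,yaw=None):
    """shift needed in tool axes scaled, with turn"""
    R=Ro.from_quat(s["ee_rot"]).as_matrix(); d=np.array(target)-s["position"]
    cur=np.degrees(np.arctan2(R[1,0],R[0,0]))
    out=R.T@d
    print("pos",s["position"].round(1),"xyaw",round(cur,2),"tool shift mm",out.round(1),"scaled",(out/300).round(4),"rows>=",np.linalg.norm(d)/62.5)
    if yaw is not None:
        e=(cur-yaw+180)%360-180; print("turn deg about tool z",e,"scaled",np.radians(e)/2)
E
python3 - <<'E'
from bench import *
from h import *
s=read_state();c=calibration("wrist");R=Ro.from_quat(s["ee_rot"]).as_matrix()
print("cam in tool",R.T@(-c["R"].T@c["t"]-s["position"]),"cam axes in tool\n",(c["R"]@R).round(3))
plan(s,[400,20,420],175)
E
```

```text
cam in tool [  81.12327636    0.79671179 -131.46062551] cam axes in tool
 [[-0.001  1.     0.   ]
 [-0.95  -0.001 -0.311]
 [-0.311 -0.     0.95 ]]
pos [ 259.1 -568.3  241.5] xyaw -155.5 tool shift mm [-372.2  477.2 -177.8] scaled [-1.2406  1.5906 -0.5926] rows>= 10.091610098235904
turn deg about tool z 29.502763457996707 scaled 0.25746018038955515
```

>>> {"api": "drive_tool", "payload": {"increments": [[1, [-0.115, 0.125, -0.043], 0], [1, [-0.115, 0.125, -0.043], 0], [1, [-0.115, 0.125, -0.043], 0], [1, [-0.115, 0.125, -0.043], 0], [1, [-0.115, 0.125, -0.043], 0], [1, [-0.115, 0.125, -0.043], 0], [1, [-0.115, 0.125, -0.043], 0], [1, [-0.115, 0.125, -0.043], 0], [1, [-0.115, 0.125, -0.043], 0], [1, [-0.115, 0.125, -0.043], 0], [1, [-0.115, 0.125, -0.043], 0], [1, [-0.115, 0.125, -0.043], 0], [1, [-0.115, 0.125, -0.043], 0], [1, [-0.115, 0.125, -0.043], 0], [1, [0, 0, 0], 0.086], [1, [0, 0, 0], 0.086], [1, [0, 0, 0], 0.086], [1, [0, 0, 0], 0]]}}

```text
clock: 2.4
position: [480.8, 109.5, 422.6]
ee_rot: [0.043, 0.999, -0.0, -0.0]
contact_force: [0.9, 0.2, 0.9]
gripper_width: 85.5
```

```bash
cat >> h.py <<'E'
def snap(tag):
    import bench,pickle
    s=bench.read_state();c=bench.calibration("wrist");im=bench.get_image("wrist")[:,:,::-1]
    cv2.imwrite(f"pics/{tag}.png",im);pickle.dump((s,c),open(f"pics/{tag}.pkl","wb"));return s,c,im
def load(tag):
    import pickle
    return (*pickle.load(open(f"pics/{tag}.pkl","rb")),cv2.imread(f"pics/{tag}.png"))
E
python3 - <<'E'
from h import *
s,c,im=snap("w1"); print(s["position"],s["clock"],s["joints"])
E
```

```text
[480.82425309 109.45251753 422.61649151] 2.4 [ 5.53721322e-01  8.00274962e-02  4.60094298e-02 -1.85089710e-04
 -1.53741164e+00 -2.21061793e+00]
```

View pics/w1.png

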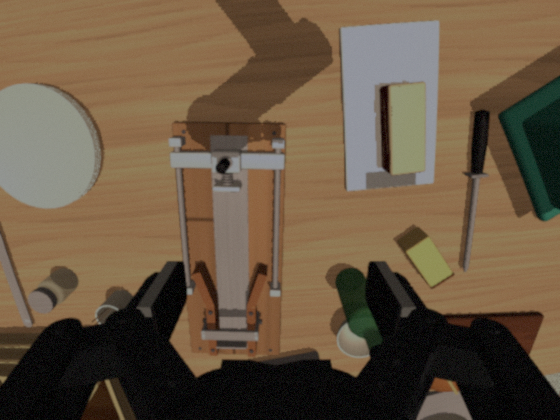

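Wrist view: the stand runs vertically with base corners near (175,122), (285,122), (192,357), (280,354), handle at (222,165), and ham top at about (405,128) on the board. I'll take a second view for heights.

>>> {"api": "drive_tool", "payload": {"increments": [[1, [-0.077, -0.116, 0], 0], [1, [-0.077, -0.116, 0], 0], [1, [-0.077, -0.116, 0], 0], [1, [0, 0, 0], 0]]}}

```text
clock: 2.95
position: [541.6, -2.7, 421.9]
ee_rot: [0.045, 0.999, -0.0, -0.001]
contact_force: [0.0, 0.1, 0.6]
gripper_width: 85.1
```

```bash
python3 - <<'E'
from h import *
s,c,im=snap("w2"); print(s["position"],s["clock"])
for t in("w1","w2"):
    s,c,im=load(t)
    hsv=cv2.cvtColor(im,cv2.COLOR_BGR2HSV)
    for u,v in ([(405,128),(388,128),(430,260),(345,100)] if t=="w1" else []): print(hsv[v,u])
    m=cv2.inRange(hsv,(20,60,90),(35,255,255))
    n,l,st,ce=cv2.connectedComponentsWithStats(m)
    for i in range(1,n):
        if st[i,4]>600: print(t,st[i],ce[i].round(1))
    s2=2.8; x0=150 if t=="w1" else 130
    cv2.imwrite(f"pics/{t}z.png",cv2.resize(im[100 if t=="w1" else 40:310,x0:x0+280],None,fx=s2,fy=s2,interpolation=cv2.INTER_CUBIC)[:600])
E
```

```text
[541.56165698  -2.67164539 421.89838313] 2.95
[ 33  63 150]
[ 15 127  62]
[ 29 102 148]
[107  12 152]
w1 [ 389   82   36   93 1488] [411.8 132.9]
w1 [ 406  236   52   51 1312] [429.8 261. ]
w2 [ 463   35   36   97 2992] [480.1  82.3]
w2 [ 471  199   47   54 1374] [493.2 225.1]
```

View pics/w2.png

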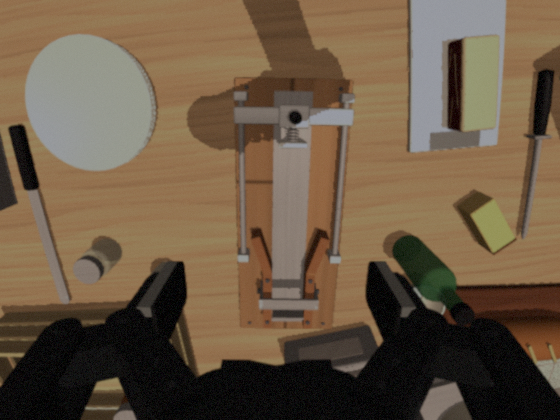

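View pics/w1z.png

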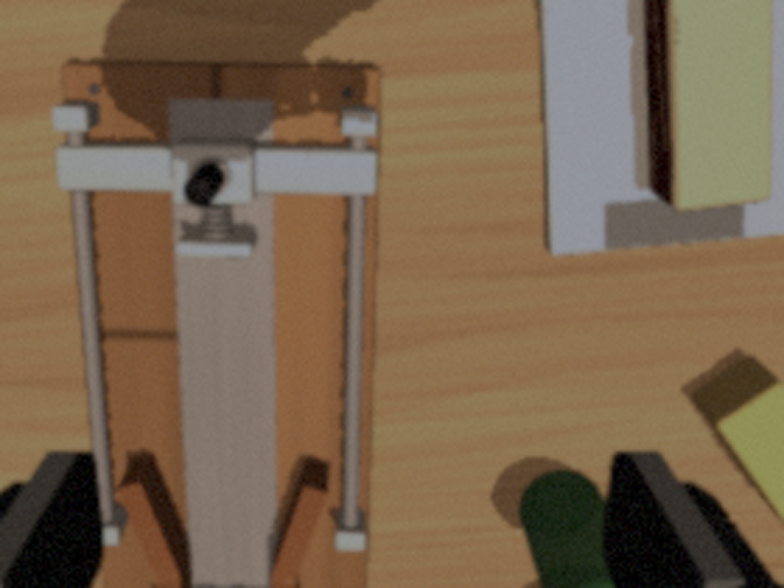

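```bash
python3 - <<'E'
from h import *
C={}
for t in("w1","w2"):
    s,c,im=load(t); hsv=cv2.cvtColor(im,cv2.COLOR_BGR2HSV)
    m=cv2.inRange(hsv,(20,30,90),(40,255,255))
    m=cv2.morphologyEx(m,cv2.MORPH_OPEN,np.ones((3,3)))
    cs,_=cv2.findContours(m,0,1)
    p=(405,128) if t=="w1" else (480,82)
    k=[q for q in cs if cv2.pointPolygonTest(q,p,False)>0][0]
    r=cv2.minAreaRect(k);b=cv2.boxPoints(r); b=b[np.argsort(b.sum(1))]; b=np.array([b[0],*(sorted(b[1:3],key=lambda q:q[0])),b[3]])
    print(t,r,cv2.contourArea(k)); C[t]=(c,b)
    for z in (64,):
        P=np.array([onz(c,*q,z) for q in b]); print(P.round(1).tolist(),"centre",P.mean(0))
        print("edges",np.linalg.norm(P[0]-P[1]),np.linalg.norm(P[0]-P[2]),np.linalg.norm(P[1]-P[3]),np.linalg.norm(P[2]-P[3]))
        for a,bb in((0,1),(0,2),(1,3),(2,3)): d=P[bb]-P[a];print(np.degrees(np.arctan2(d[1],d[0])).round(1))
for i in range(4):
    X,e=tri([ray(C[t][0],*C[t][1][i]) for t in C]);print("tri",X.round(1),np.round(e,1))
X,e=tri([ray(C[t][0],*C[t][1].mean(0)) for t in C]);print("tri centre",X.round(1),np.round(e,1))
s,c,im=load("w2")
cv2.imwrite("pics/w2a.png",cv2.resize(im[60:200,215:375],None,fx=4.2,fy=4.2,interpolation=cv2.INTER_CUBIC))
cv2.imwrite("pics/w2b.png",cv2.resize(im[200:340,215:375],None,fx=4.2,fy=4.2,interpolation=cv2.INTER_CUBIC))
E
```

```text
w1 ((407.5, 128.0), (92.0, 35.0), 90.0) 2988.0
[[388.1, 286.8, 64.0], [528.3, 288.7, 64.0], [391.5, 339.9, 64.0], [533.0, 346.2, 64.0]] centre [460.24706972 315.39445864  64.        ]
edges 140.1912594062102 53.23308168291695 57.699056704989005 141.62043743290508
0.8
86.4
85.3
2.5
w2 ((480.7977294921875, 82.50633239746094), (33.992305755615234, 95.68047332763672), 1.2188751697540283) 3012.0
[[389.2, 286.3, 64.0], [528.1, 291.2, 64.0], [392.1, 339.6, 64.0], [533.0, 348.1, 64.0]] centre [460.60338476 316.29685834  64.        ]
edges 138.91291760646317 53.29759752583057 57.13345925852806 141.20821959157624
2.0
87.0
85.0
3.5
tri [388.4 288.3  60.2] [0.4 0.4]
tri [526.5 286.   72.4] [0.5 0.5]
tri [391.6 341.1  61.6] [0.1 0.1]
tri [531.8 343.7  69.9] [0.4 0.4]
tri centre [458.1 315.3  63.4] [0.4 0.4]
```

View pics/w2a.png

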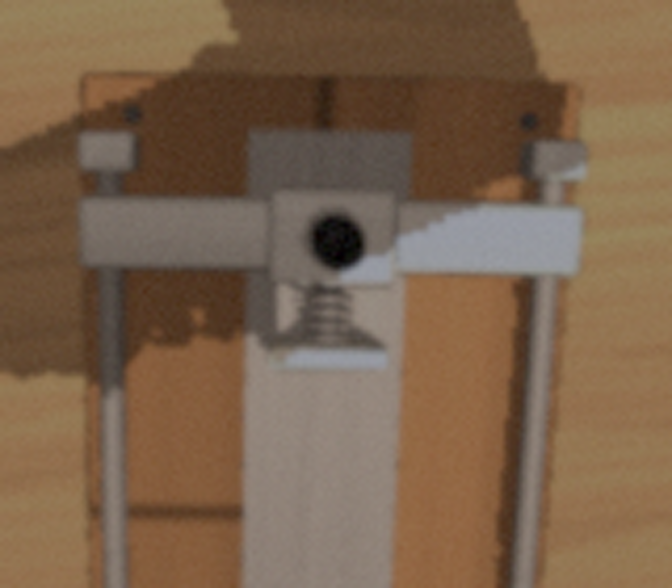

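View pics/w2b.png

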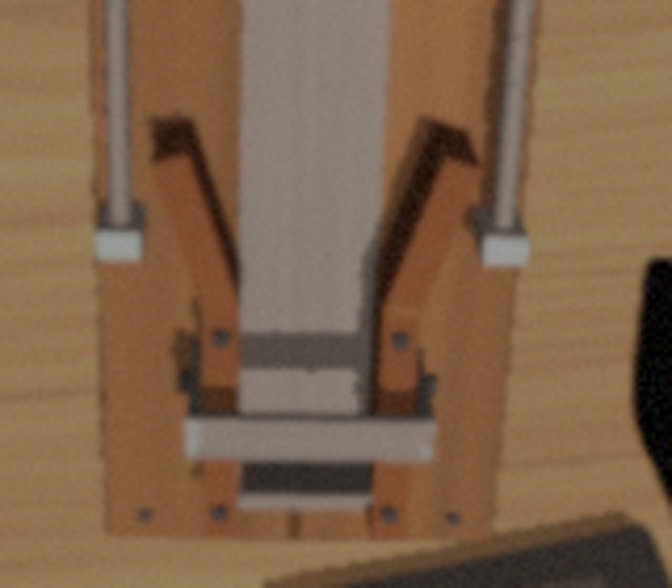

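```bash
python3 - <<'E'
from h import *
s,c,im=load("w2")
f=lambda u,v,o:(215+u/4.2,o+v/4.2)
P={}
for n,u,v,o,z in [("nl",83,74,60,25),("nr",580,83,60,25),("fl",108,533,200,25),("fr",493,540,200,25),("strapL",187,437,200,87),("strapR",435,440,200,87),("plate",305,495,200,76),("handle",338,242,60,112),("padL",285,360,60,68),("padR",386,358,60,68),("throatL",238,290,200,25),("mouthL",180,118,200,65),("mouthR",430,118,200,65)]:
    P[n]=onz(c,*f(u,v,o),z)[:2]; print(n,np.round(f(u,v,o),1),P[n].round(1))
e=lambda a,b:(np.linalg.norm(P[b]-P[a]).round(1),np.degrees(np.arctan2(*(P[b]-P[a])[::-1])).round(2))
for a,b in[("nl","nr"),("fl","fr"),("nl","fl"),("nr","fr"),("strapL","strapR")]: print(a,b,e(a,b))
ctr=np.mean([P[k] for k in("nl","nr","fl","fr")],0); print("centre",ctr)
ang=np.radians(-5.0)
R=np.array([[np.cos(ang),np.sin(ang)],[-np.sin(ang),np.cos(ang)]])
for k in P: print(k,(R@(P[k]-ctr)).round(1))
E
```

```text
nl [234.8  77.6] [420.9 -57.1]
nr [353.1  79.8] [440.4 129. ]
fl [240.7 326.9] [ 893.8 -107.3]
fr [332.4 328.6] [915.3  79.8]
strapL [259.5 304. ] [796.7 -54.8]
strapR [318.6 304.8] [807.7  48.2]
plate [287.6 317.9] [839.2  -8.4]
handle [295.5 117.6] [486.3  28.9]
padL [282.9 145.7] [529.    8.9]
padR [306.9 145.2] [531.5  45.7]
throatL [271.7 269. ] [764.7 -31.2]
mouthL [257.9 228.1] [662.2 -44.1]
mouthR [317.4 228.1] [671.2  55.1]
nl nr (np.float64(187.2), np.float64(84.01))
fl fr (np.float64(188.3), np.float64(83.43))
nl fl (np.float64(475.6), np.float64(-6.05))
nr fr (np.float64(477.4), np.float64(-5.91))
strapL strapR (np.float64(103.6), np.float64(83.9))
centre [667.61883254  11.10583338]
nl [-239.8  -89.5]
nr [-236.6   97.6]
fl [235.6 -98.2]
fr [240.8  90. ]
strapL [134.3 -54.4]
strapR [136.3  49.1]
plate [172.6  -4.5]
handle [-182.2    1.9]
padL [-137.9  -14.2]
padR [-138.6   22.6]
throatL [100.4 -33.7]
mouthL [ -0.6 -55.5]
mouthR [-0.2 44.1]
```

```bash
python3 - <<'E'
from h import *
c1=load("w1")[1];c2=load("w2")[1]
g=lambda u,v:(150+u/2.8,100+v/2.8)
f=lambda u,v,o=60:(215+u/4.2,o+v/4.2)
for n,a,b in [("nl",g(65,62),f(83,74)),("nr",g(380,66),f(580,83)),("handle",g(197,193),f(338,242)),("barL far corner",g(62,188),f(83,267)),("barR far corner",g(375,191),f(577,273)),("padtopR front",g(250,252),f(386,364)),("padtopL",g(180,252),f(283,364))]:
    X,e=tri([ray(c1,*a),ray(c2,*b)]);print(n,X.round(1),np.round(e,1))
s=load("w1")[2]
E
```

```text
nl [420.1 -58.3  14.7] [0. 0.]
nr [439.8 129.5  21.8] [0.6 0.6]
handle [486.8  29.1 112.9] [0.6 0.6]
barL far corner [490.5 -63.3  45.1] [0. 0.]
barR far corner [508.4 120.3  48.6] [0.5 0.5]
padtopR front [534.   45.7  65.1] [0.2 0.2]
padtopL [528.8   7.6  73.6] [0.9 0.9]
```

>>> {"api": "drive_tool", "payload": {"increments": [[1, [0, 0, 0], -0.0665], [1, [0.028, 0.134, 0.113], 0], [1, [0.028, 0.134, 0.113], 0], [1, [0.028, 0.134, 0.113], 0], [1, [0.028, 0.134, 0.113], 0], [1, [0.028, 0.134, 0.113], 0], [1, [0.028, 0.134, 0.113], 0], [1, [0.028, 0.134, 0.113], 0], [1, [0.028, 0.134, 0.113], 0], [1, [0, 0, 0], 0]]}}

```text
clock: 4.25
position: [456.7, 319.3, 148.9]
ee_rot: [-0.025, 1.0, -0.002, -0.002]
contact_force: [-0.0, -0.7, 0.8]
gripper_width: 85.3
```

```bash
python3 - <<'E'
from h import *
s,c,im=snap("w3"); print(s["clock"],s["joints"].round(2))
plan(s,[460,316,28],182.5)
hsv=cv2.cvtColor(im,cv2.COLOR_BGR2HSV)
m=cv2.inRange(hsv,(20,30,90),(40,255,255));m=cv2.morphologyEx(m,cv2.MORPH_OPEN,np.ones((3,3)))
cs,_=cv2.findContours(m,0,1)
k=max(cs,key=cv2.contourArea);r=cv2.minAreaRect(k);print(r)
b=cv2.boxPoints(r)
P=np.array([onz(c,*q,64) for q in b]);print(P.round(1).tolist(),P.mean(0))
E
```

```text
4.25 [ 0.9   0.36 -0.29 -0.   -0.93 -2.42]
pos [456.7 319.3 148.9] xyaw -177.1 tool shift mm [ -3.6  -3.  120.9] scaled [-0.0121 -0.0099  0.4031] rows>= 1.9365726186702614
turn deg about tool z 0.40036827712123113 scaled 0.003493872328151284
((272.5, 258.5), (70.99998474121094, 78.99998474121094), -0.0)
[[528.8, 291.4, 64.0], [460.5, 290.8, 64.0], [457.8, 342.9, 64.0], [525.8, 348.6, 64.0]] [493.22409097 318.40266639  64.        ]
```

View pics/w3.png

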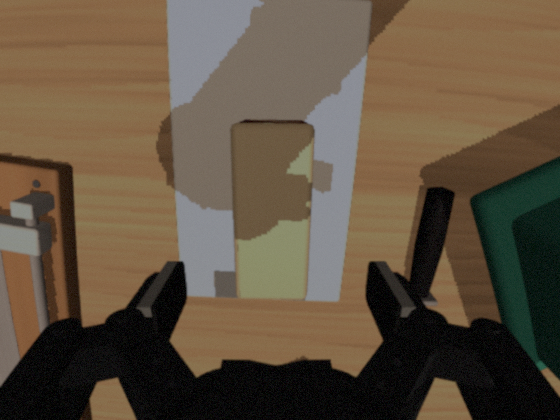

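```bash
python3 - <<'E'
from h import *
s,c,im=load("w3")
P=np.array([onz(c,*q,64)[:2] for q in [(232,123),(314,123),(236.5,299),(306.5,299)]]);print(P.round(1).tolist(),P.mean(0))
d=(P[2]+P[3]-P[0]-P[1])/2;print(np.linalg.norm(d),np.degrees(np.arctan2(d[1],d[0])),np.linalg.norm(P[0]-P[1]),np.linalg.norm(P[3]-P[2]))
plan(s,[*P.mean(0),28],180+np.degrees(np.arctan2(d[1],d[0])))
E
```

```text
[[391.8, 286.5], [389.1, 341.4], [529.8, 291.0], [526.8, 347.4]] [459.35488408 316.58500764]
137.97085591393176 2.1830821199654715 54.98597319659594 56.51362037214981
pos [456.7 319.3 148.9] xyaw -177.1 tool shift mm [ -3.   -2.4 120.9] scaled [-0.0101 -0.0079  0.4031] rows>= 1.9360872784801277
turn deg about tool z 0.7172861571557405 scaled 0.006259502560672579
```

The ham centre is (459.4, 316.6) with yaw 2.3°, which agrees with the other views. Descend and grasp.

>>> {"api": "drive_tool", "payload": {"increments": [[1, [-0.01, -0.008, 0.1], 0.005], [1, [0, 0, 0.1], 0], [1, [0, 0, 0.1], 0], [1, [0, 0, 0.06], 0], [1, [0, 0, 0.043], 0], [1, [0, 0, 0], 0], [-1, [0, 0, 0], 0], [-1, [0, 0, 0], 0], [-1, [0, 0, 0], 0], [-1, [0, 0, 0], 0], [-1, [0, 0, 0], 0], [-1, [0, 0, 0], 0]]}}

```text
clock: 5.8
position: [463.1, 316.2, 32.1]
ee_rot: [-0.018, 1.0, 0.001, 0.001]
contact_force: [-1.8, 0.6, 7.0]
gripper_width: 57.3
```

```bash
python3 - <<'E'
from bench import *
from h import *
c=calibration("scene")
print("oil base",onz(c,383,283,0),"cheese",onz(c,424,252,30),"salt",onz(c,167,300,0))
s=read_state();plan(s,[463,316,180]);plan(s,[661.5,11.6,180],180-6.05)
E
```

```text
oil base [766.28858541 234.92515687   0.        ] cheese [712.47066426 371.98626493  30.        ] salt [ 688.65663078 -362.34447124    0.        ]
pos [463.1 316.2  32.1] xyaw -177.97 tool shift mm [-2.000e-01  1.000e-01 -1.479e+02] scaled [-7.000e-04  4.000e-04 -4.931e-01] rows>= 2.366816637075974
pos [463.1 316.2  32.1] xyaw -177.97 tool shift mm [-187.8 -311.1 -148.1] scaled [-0.6261 -1.0371 -0.4937] rows>= 6.27904147446016
turn deg about tool z 8.077867712934903 scaled 0.07049269406562911
```

>>> {"api": "drive_tool", "payload": {"increments": [[-1, [0, 0, -0.05], 0], [-1, [0, 0, -0.15], 0], [-1, [0, 0, -0.15], 0], [-1, [0, 0, -0.15], 0], [-1, [0, 0, 0], 0]]}}

```text
clock: 6.42
position: [463.5, 316.5, 184.6]
ee_rot: [-0.017, 1.0, 0.003, 0.003]
contact_force: [-0.5, 0.2, -5.8]
gripper_width: 57.4
```

```bash
python3 - <<'E'
from h import *
s,c,im=snap("w4"); print(s["clock"],s["contact_force"],s["gripper_width"])
plan(s,[661.5,11.6,180],180-6.05)
E
```

```text
6.425 [-0.5328367   0.1717585  -5.82994914] 57.42623098321203
pos [463.5 316.5 184.6] xyaw -178.0 tool shift mm [-187.2 -311.6    3.8] scaled [-0.624  -1.0388  0.0128] rows>= 5.817139467019734
turn deg about tool z 8.052661532324976 scaled 0.0702727286438813
```

View pics/w4.png

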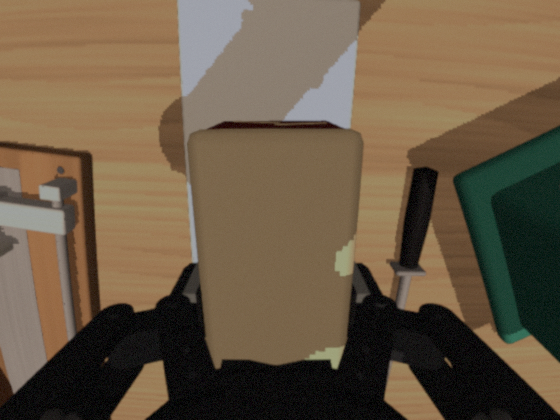

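>>> {"api": "drive_tool", "payload": {"increments": [[-1, [0, 0, 0], 0.07], [-1, [-0.109, -0.134, 0], 0], [-1, [-0.109, -0.134, 0], 0], [-1, [-0.109, -0.134, 0], 0], [-1, [-0.109, -0.134, 0], 0], [-1, [-0.109, -0.134, 0], 0], [-1, [-0.109, -0.134, 0], 0], [-1, [-0.109, -0.134, 0], 0], [-1, [0, 0, 0], 0], [-1, [0, 0, 0], 0]]}}

```text
clock: 7.72
position: [658.7, 11.2, 177.7]
ee_rot: [0.053, 0.999, -0.0, -0.003]
contact_force: [-0.4, 0.2, -3.8]
gripper_width: 57.6
```

```bash
python3 - <<'E'
from h import *
s,c,im=snap("w5"); print(s["clock"],s["contact_force"],s["gripper_width"],s["joints"].round(2))
s4,c4,_=load("w4");R=Ro.from_quat(s4["ee_rot"]).as_matrix()
for q in [(192,131),(360,131)]: print("rear corner in tool",R.T@(onz(c4,*q,s4["position"][2]+32)-s4["position"]))
plan(s,[661.5,11.6,41],180-6.05)
E
```

```text
7.725 [-0.40719634  0.20879023 -3.80672578] 57.58620338224185 [ 0.26  0.49  0.01 -0.   -1.1  -1.94]
rear corner in tool [ 72.09473739 -25.62160198 -32.54119046]
rear corner in tool [ 72.01891798  26.43832436 -32.2417057 ]
pos [658.7  11.2 177.7] xyaw 173.9 tool shift mm [ -3.5   0.8 136.7] scaled [-0.0118  0.0028  0.4555] rows>= 2.1871978981422706
turn deg about tool z -0.04784727313011672 scaled -0.000417546227110775
```

View pics/w5.png

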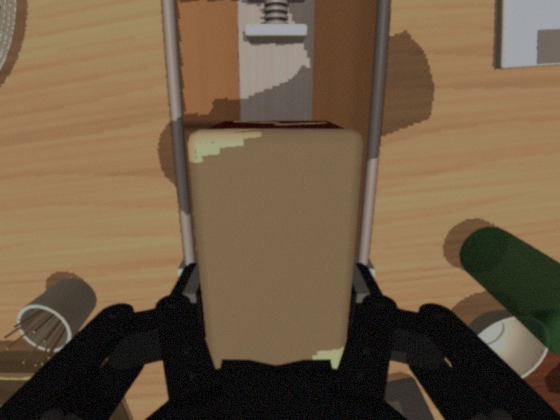

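>>> {"api": "drive_tool", "payload": {"increments": [[-1, [-0.01, 0, 0.1], 0], [-1, [0, 0, 0.1], 0], [-1, [0, 0, 0.1], 0], [-1, [0, 0, 0.08], 0], [-1, [0, 0, 0.05], 0], [-1, [0, 0, 0], 0], [-1, [0, 0, 0], 0], [-1, [0, 0, 0], 0]]}}

```text
clock: 8.78
position: [664.3, 11.4, 53.2]
ee_rot: [0.052, 0.999, 0.0, 0.001]
contact_force: [0.2, -0.4, -4.6]
gripper_width: 57.3
```

```bash
python3 - <<'E'
from h import *
s,c,im=snap("w6"); print(s["clock"],s["contact_force"],s["wrist_torque"],s["gripper_width"]);plan(s,[660.5,11.6,41],180-6.05)
E
```

```text
8.775 [ 0.20902249 -0.35178723 -4.64424234] [-0.05042871 -0.01101092 -0.05723971] 57.3036374740029
pos [664.3  11.4  53.2] xyaw 173.99 tool shift mm [ 3.8 -0.2 12.2] scaled [ 0.0126 -0.0007  0.0408] rows>= 0.2049186910154639
turn deg about tool z 0.037395324768965565 scaled 0.0003263357710355185
```

View pics/w6.png

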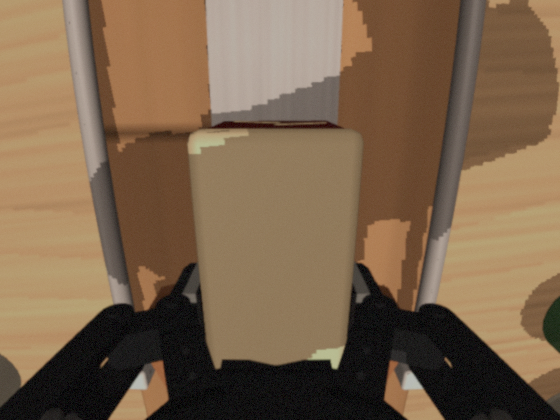

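>>> {"api": "drive_tool", "payload": {"increments": [[-1, [0, 0, 0.012], 0], [-1, [0, 0, 0.006], 0], [-1, [0, 0, 0], 0]]}}

```text
clock: 9.2
position: [663.2, 11.0, 46.1]
ee_rot: [0.053, 0.999, -0.0, -0.0]
contact_force: [0.5, 0.0, -4.1]
gripper_width: 57.6
```

>>> {"api": "drive_tool", "payload": {"increments": [[-1, [0, 0, 0.005], 0], [-1, [0, 0, 0], 0]]}}

```text
clock: 9.45
position: [663.7, 11.2, 45.2]
ee_rot: [0.053, 0.999, 0.0, 0.0]
contact_force: [-0.4, 0.1, -1.9]
gripper_width: 57.3
```

>>> {"api": "drive_tool", "payload": {"increments": [[-1, [0, 0, 0.005], 0], [-1, [0, 0, 0], 0]]}}

```text
clock: 9.7
position: [664.0, 11.1, 45.2]
ee_rot: [0.052, 0.999, -0.0, 0.001]
contact_force: [-2.6, -0.3, 6.2]
gripper_width: 57.5
```

Bed contact at TCP z≈45. Release and rise.

>>> {"api": "drive_tool", "payload": {"increments": [[-1, [0, 0, -0.004], 0], [1, [0, 0, 0], 0], [1, [0, 0, 0], 0], [1, [0, 0, 0], 0], [1, [0, 0, -0.05], 0], [1, [0, 0, -0.15], 0], [1, [0, 0, -0.15], 0], [1, [0, 0, 0], 0]]}}

```text
clock: 10.7
position: [666.5, 11.5, 156.1]
ee_rot: [0.052, 0.999, 0.001, 0.006]
contact_force: [0.2, 0.8, 0.1]
gripper_width: 85.3
```

```bash
python3 - <<'E'
from h import *
s,c,im=snap("w7"); print(s["clock"],s["contact_force"]);plan(s,[660.5,11.6,41],180-6.05)
E
```

```text
10.7 [0.18287988 0.84059956 0.12891963]
pos [666.5  11.5 156.1] xyaw 174.02 tool shift mm [  7.2  -0.8 115.1] scaled [ 0.0241 -0.0028  0.3835] rows>= 1.8445219781766036
turn deg about tool z 0.07126143301400134 scaled 0.0006218733178918549
```

View pics/w7.png

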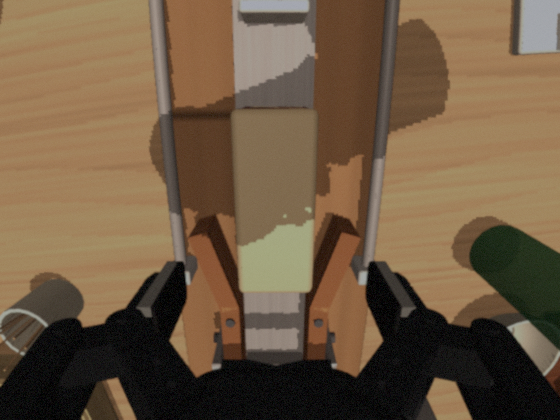

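```bash
cat >> h.py <<'E'
O=np.array([667.5,11.0]);A=np.radians(-6.05);RS=np.array([[np.cos(A),-np.sin(A)],[np.sin(A),np.cos(A)]])
def w2s(p): return RS.T@(np.array(p)[:2]-O)
def s2w(p): return RS@np.array(p)+O
E
python3 - <<'E'
from h import *
s,c,im=load("w7")
P=np.array([w2s(onz(c,*q,77)) for q in [(232,109),(316.5,109),(240,291.5),(311,291)]]);print(P.round(1).tolist(),P.mean(0))
print("tcp stand",w2s(s["position"]))
plan(s,[*s2w([-108,0]),140],180-6.05)
plan(s,[*s2w([-108,0]),47],180-6.05)
E
```

```text
[[-75.7, -27.5], [-75.7, 26.7], [61.2, -27.4], [60.8, 28.1]] [-7.34362354 -0.02219796]
tcp stand [-1.08082002  0.38613283]
pos [666.5  11.5 156.1] xyaw 174.02 tool shift mm [107.1  -0.3  14.9] scaled [ 0.357  -0.001   0.0497] rows>= 1.7300710532727666
turn deg about tool z 0.07126143301400134 scaled 0.0006218733178918549
pos [666.5  11.5 156.1] xyaw 174.02 tool shift mm [108.1  -0.5 107.9] scaled [ 0.3605 -0.0018  0.3597] rows>= 2.444431586306646
turn deg about tool z 0.07126143301400134 scaled 0.0006218733178918549
```

>>> {"api": "drive_tool", "payload": {"increments": [[-0.62, [0.12, 0, 0], 0], [-0.62, [0.12, 0, 0], 0], [-0.62, [0.117, 0, 0], 0], [-0.62, [0, 0, 0], 0], [-0.62, [0, 0, 0], 0]]}}

```text
clock: 11.38
position: [557.3, 22.4, 149.6]
ee_rot: [0.052, 0.999, -0.0, 0.0]
contact_force: [0.2, 0.4, 0.6]
gripper_width: 16.0
```

```bash
python3 - <<'E'
from h import *
s,c,im=snap("w8"); print(s["clock"],s["contact_force"],s["gripper_width"],w2s(s["position"]))
plan(s,[*s2w([-108,0]),47],180-6.05)
E
```

```text
11.375 [0.15904844 0.38562305 0.61861299] 16.00670627918696 [-110.74958012   -0.23479355]
pos [557.3  22.4 149.6] xyaw 173.99 tool shift mm [ -2.7   0.2 102.6] scaled [-0.0091  0.0008  0.3421] rows>= 1.642529129908768
turn deg about tool z 0.03857895895859542 scaled 0.00033666492790962644
```

View pics/w8.png

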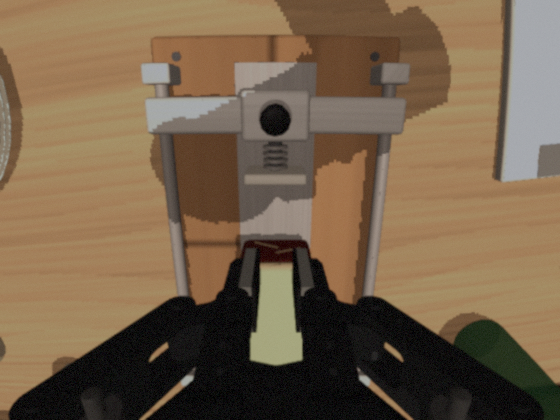

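>>> {"api": "drive_tool", "payload": {"increments": [[-0.62, [-0.006, 0, 0.12], 0], [-0.62, [0, 0, 0.12], 0], [-0.62, [0, 0, 0.06], 0], [-0.62, [0, 0, 0.04], 0], [-0.62, [0, 0, 0], 0], [-0.62, [0, 0, 0], 0]]}}

```text
clock: 12.18
position: [559.6, 22.3, 48.3]
ee_rot: [0.052, 0.999, 0.0, 0.001]
contact_force: [0.0, 0.1, 0.8]
gripper_width: 16.3
```

```bash
python3 - <<'E'
from h import *
s,c,im=snap("w9"); print(s["clock"],s["contact_force"],s["gripper_width"],w2s(s["position"]),s["position"])
E
```

```text
12.175 [0.00438296 0.07535649 0.78593835] 16.307359265241303 [-1.08503773e+02 -8.84912039e-02] [559.59123422  22.34789866  48.32703239]
```

View pics/w9.png

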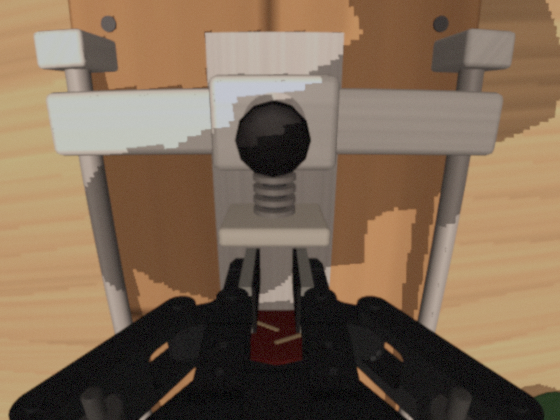

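>>> {"api": "drive_tool", "payload": {"increments": [[-0.62, [-0.013, 0, 0], 0], [-0.62, [-0.013, 0, 0], 0], [-0.62, [-0.013, 0, 0], 0], [-0.62, [-0.013, 0, 0], 0], [-0.62, [-0.013, 0, 0], 0], [-0.62, [-0.013, 0, 0], 0], [-0.62, [-0.013, 0, 0], 0], [-0.62, [-0.013, 0, 0], 0], [-0.62, [-0.013, 0, 0], 0]]}}

```text
clock: 13.35
position: [593.6, 18.4, 47.4]
ee_rot: [0.053, 0.999, -0.0, -0.0]
contact_force: [-1.2, 0.3, -0.6]
gripper_width: 16.4
```

>>> {"api": "drive_tool", "payload": {"increments": [[-0.62, [-0.013, 0, 0], 0], [-0.62, [-0.013, 0, 0], 0], [-0.62, [-0.013, 0, 0], 0], [-0.62, [-0.013, 0, 0], 0]]}}

```text
clock: 13.85
position: [609.4, 16.8, 47.6]
ee_rot: [0.053, 0.999, -0.0, -0.0]
contact_force: [-1.8, 0.1, -0.6]
gripper_width: 16.5
```

>>> {"api": "drive_tool", "payload": {"increments": [[-0.62, [-0.013, 0, 0], 0], [-0.62, [-0.013, 0, 0], 0], [-0.62, [-0.013, 0, 0], 0], [-0.62, [-0.013, 0, 0], 0]]}}

```text
clock: 14.35
position: [624.9, 15.2, 47.6]
ee_rot: [0.053, 0.999, -0.0, -0.0]
contact_force: [-1.5, 0.4, -0.4]
gripper_width: 16.2
```

>>> {"api": "drive_tool", "payload": {"increments": [[-0.62, [-0.013, 0, 0], 0], [-0.62, [-0.013, 0, 0], 0], [-0.62, [-0.013, 0, 0], 0], [-0.62, [-0.013, 0, 0], 0]]}}

```text
clock: 14.85
position: [640.4, 13.6, 47.6]
ee_rot: [0.053, 0.999, 0.0, -0.0]
contact_force: [-0.6, -0.1, -0.0]
gripper_width: 15.9
```

>>> {"api": "drive_tool", "payload": {"increments": [[-0.62, [-0.008, 0, 0], 0], [-0.62, [-0.008, 0, 0], 0], [-0.62, [-0.008, 0, 0], 0], [-0.62, [-0.008, 0, 0], 0], [-0.62, [-0.008, 0, 0], 0], [-0.62, [-0.008, 0, 0], 0]]}}

```text
clock: 15.6
position: [654.7, 12.1, 47.6]
ee_rot: [0.053, 0.999, -0.0, 0.0]
contact_force: [-1.5, 0.1, -0.1]
gripper_width: 16.3
```

```bash
python3 - <<'E'
from h import *
s,c,im=snap("w10"); print(s["clock"],s["contact_force"],w2s(s["position"]))
import bench
im=bench.get_image("scene")[:,:,::-1]; cv2.imwrite("pics/s10.png",cv2.resize(im[170:360,230:370],None,fx=3.1,fy=3.1,interpolation=cv2.INTER_CUBIC))
E
```

```text
15.6 [-1.51063662  0.07048252 -0.07124614] [-12.86357929  -0.26683739]
```

View pics/w10.png

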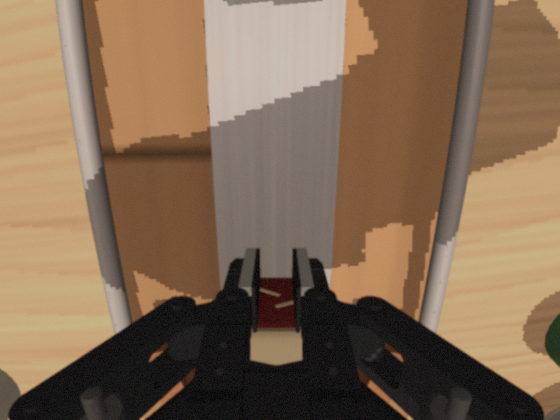

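View pics/s10.png

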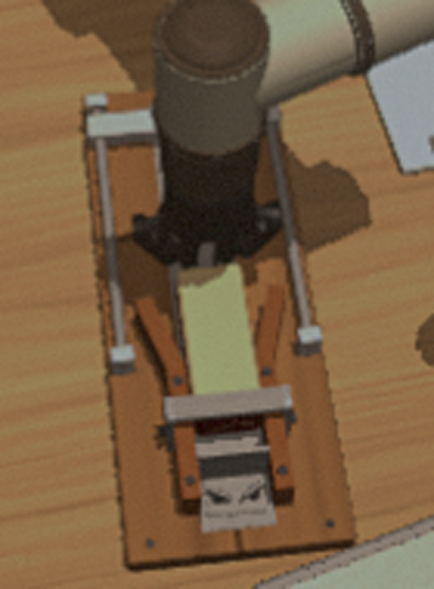

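The ham has gone under the strap, straight, with its front edge at about crop (225,420) and the plate still ahead at about (233,450). I'll continue more slowly.

>>> {"api": "drive_tool", "payload": {"increments": [[-0.62, [-0.006, 0, 0], 0], [-0.62, [-0.006, 0, 0], 0], [-0.62, [-0.006, 0, 0], 0], [-0.62, [-0.006, 0, 0], 0], [-0.62, [-0.006, 0, 0], 0]]}}

```text
clock: 16.32
position: [663.6, 11.1, 47.6]
ee_rot: [0.053, 0.999, 0.0, 0.0]
contact_force: [-1.8, -0.2, 0.4]
gripper_width: 16.0
```

>>> {"api": "drive_tool", "payload": {"increments": [[-0.62, [-0.006, 0, 0], 0], [-0.62, [-0.006, 0, 0], 0], [-0.62, [-0.006, 0, 0], 0]]}}

```text
clock: 16.7
position: [668.9, 10.5, 47.6]
ee_rot: [0.053, 0.999, -0.0, -0.0]
contact_force: [-2.4, 0.0, 0.7]
gripper_width: 16.4
```

>>> {"api": "drive_tool", "payload": {"increments": [[-0.62, [-0.006, 0, 0], 0], [-0.62, [-0.006, 0, 0], 0], [-0.62, [-0.006, 0, 0], 0]]}}

```text
clock: 17.08
position: [674.3, 10.0, 47.6]
ee_rot: [0.053, 0.999, 0.0, -0.0]
contact_force: [-1.2, 0.8, 0.6]
gripper_width: 16.3
```

>>> {"api": "drive_tool", "payload": {"increments": [[-0.62, [-0.005, 0, 0], 0], [-0.62, [-0.005, 0, 0], 0], [-0.62, [-0.005, 0, 0], 0]]}}

```text
clock: 17.45
position: [678.7, 9.5, 47.6]
ee_rot: [0.053, 0.999, -0.0, -0.0]
contact_force: [-1.7, 1.0, 0.7]
gripper_width: 16.4
```

>>> {"api": "drive_tool", "payload": {"increments": [[-0.62, [-0.004, 0, 0], 0], [-0.62, [-0.004, 0, 0], 0]]}}

```text
clock: 17.7
position: [681.1, 9.3, 47.6]
ee_rot: [0.053, 0.999, -0.0, -0.0]
contact_force: [-1.1, 0.6, 0.3]
gripper_width: 16.4
```

>>> {"api": "drive_tool", "payload": {"increments": [[-0.62, [-0.004, 0, 0], 0], [-0.62, [-0.004, 0, 0], 0]]}}

```text
clock: 17.95
position: [683.5, 9.0, 47.6]
ee_rot: [0.053, 0.999, 0.0, -0.0]
contact_force: [-2.0, -0.6, 0.0]
gripper_width: 16.4
```

>>> {"api": "drive_tool", "payload": {"increments": [[-0.62, [-0.004, 0, 0], 0], [-0.62, [-0.004, 0, 0], 0]]}}

```text
clock: 18.2
position: [685.9, 8.8, 47.6]
ee_rot: [0.053, 0.999, 0.0, -0.0]
contact_force: [-0.6, 1.2, 1.0]
gripper_width: 16.1
```

>>> {"api": "drive_tool", "payload": {"increments": [[-0.62, [-0.004, 0, 0], 0], [-0.62, [-0.003, 0, 0], 0]]}}

```text
clock: 18.45
position: [688.0, 8.5, 47.6]
ee_rot: [0.053, 0.999, -0.0, 0.0]
contact_force: [-2.1, -0.7, 0.8]
gripper_width: 16.2
```

>>> {"api": "drive_tool", "payload": {"increments": [[-0.62, [-0.004, 0, 0], 0], [-0.62, [-0.003, 0, 0], 0]]}}

```text
clock: 18.7
position: [689.1, 8.3, 47.4]
ee_rot: [0.053, 0.999, -0.0, -0.001]
contact_force: [-4.7, 0.4, 1.4]
gripper_width: 16.3
```

>>> {"api": "drive_tool", "payload": {"increments": [[-0.62, [-0.003, 0, 0], 0], [-0.62, [-0.003, 0, 0], 0]]}}

```text
clock: 18.95
position: [689.0, 8.0, 46.9]
ee_rot: [0.053, 0.999, -0.0, -0.003]
contact_force: [-9.6, 0.9, 4.1]
gripper_width: 16.2
```

The force rose to 9.6 N with no further motion at TCP x=21.7 (stand frame), so the ham front is at about 172.7. That matches the plate seen at 172.8: the ham is home. Retract, rise and look.

>>> {"api": "drive_tool", "payload": {"increments": [[-0.62, [0.01, 0, 0], 0], [-0.62, [0.05, 0, 0], 0], [-0.62, [0.1, 0, 0], 0], [-0.62, [0.1, 0, 0], 0], [-0.62, [0, 0, -0.1], 0], [1, [0, 0, -0.2], 0], [1, [0, 0, -0.2], 0], [1, [0, 0, 0], 0]]}}

```text
clock: 19.95
position: [618.7, 16.9, 205.0]
ee_rot: [0.052, 0.999, 0.002, 0.008]
contact_force: [0.2, -0.6, -0.2]
gripper_width: 70.0
```

```bash
python3 - <<'E'
from h import *
s,c,im=snap("w11"); print(s["clock"],s["contact_force"],w2s(s["position"]),s["position"])
import bench
im=bench.get_image("scene")[:,:,::-1]; cv2.imwrite("pics/s11.png",cv2.resize(im[170:360,230:370],None,fx=3.1,fy=3.1,interpolation=cv2.INTER_CUBIC))
E
```

```text
19.95 [ 0.17748776 -0.60110211 -0.23201474] [-49.16643637   0.74465082] [618.68588945  16.92246418 204.95030063]
```

View pics/w11.png

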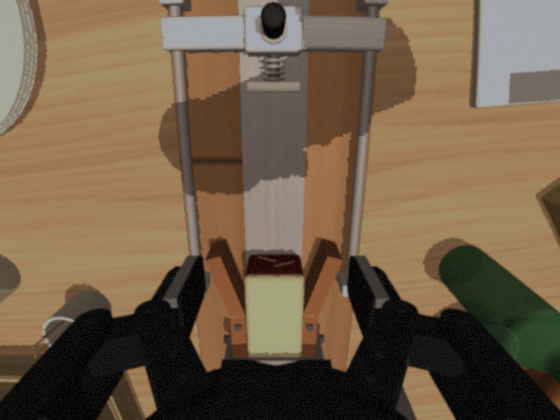

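View pics/s11.png

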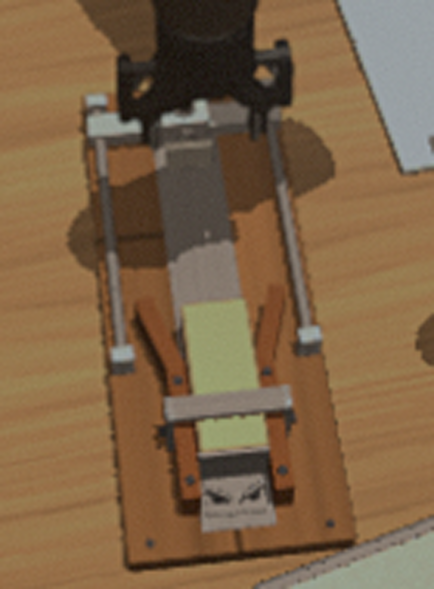

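```bash
python3 - <<'E'
from h import *
s,c,im=load("w11")
print("ham rear",[w2s(onz(c,*q,77)).round(1) for q in [(247,276),(302,276)]])
print("handle top",w2s(onz(c,276,18,112)),"pad front top",w2s(onz(c,275,90,68)))
plan(s,[*s2w([-182,-0.8]),160],180-6.05)
E
```

```text
ham rear [array([ 30.5, -25.9]), array([30.6, 26.1])]
handle top [-179.27795167    1.18006342] pad front top [-135.53612196    0.60053751]
pos [618.7  16.9 205. ] xyaw 174.03 tool shift mm [133.5  -1.5  42.8] scaled [ 0.4452 -0.0051  0.1426] rows>= 2.2438635879198117
turn deg about tool z 0.08222301334615167 scaled 0.0007175311519007934
```

>>> {"api": "drive_tool", "payload": {"increments": [[1, [0.15, -0.002, 0.05], 0], [1, [0.15, -0.003, 0.05], 0], [1, [0.14, 0, 0.05], 0], [1, [0, 0, 0], 0], [1, [0, 0, 0], 0], [1, [0, 0, 0], 0]]}}

```text
clock: 20.8
position: [484.1, 28.9, 152.6]
ee_rot: [0.053, 0.999, 0.0, 0.0]
contact_force: [0.2, 0.1, 0.0]
gripper_width: 85.7
```

```bash
python3 - <<'E'
from h import *
s,c,im=snap("w12"); print(s["clock"],s["gripper_width"],w2s(s["position"]),s["position"])
plan(s,[*s2w([-182,-0.8]),84],180-6.05)
E
```

```text
20.8 85.74853442342513 [-184.25719414   -1.52251351] [484.10859614  28.90599432 152.59837368]
pos [484.1  28.9 152.6] xyaw 173.96 tool shift mm [-2.2  0.7 68.6] scaled [-0.0073  0.0024  0.2287] rows>= 1.098228837083824
turn deg about tool z 0.006980188554507549 scaled 6.0913636343090205e-05
```

View pics/w12.png

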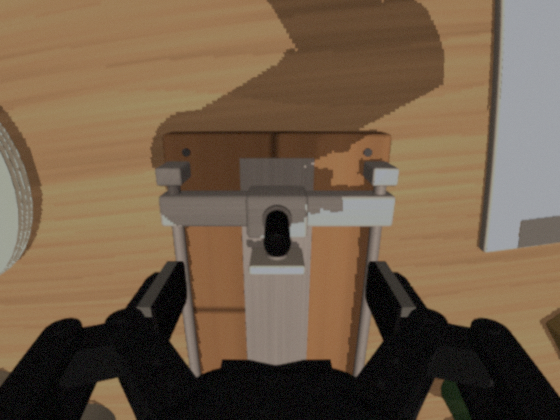

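>>> {"api": "drive_tool", "payload": {"increments": [[1, [-0.009, 0.003, 0.1], 0], [1, [0, 0, 0.08], 0], [1, [0, 0, 0.045], 0], [1, [0, 0, 0], 0], [1, [0, 0, 0], 0]]}}

```text
clock: 21.48
position: [486.4, 29.5, 85.8]
ee_rot: [0.052, 0.999, 0.0, 0.001]
contact_force: [-0.1, -0.3, -0.4]
gripper_width: 85.6
```

```bash
python3 - <<'E'
from h import *
s,c,im=snap("w13"); print(s["clock"],s["contact_force"],w2s(s["position"]),s["position"])
print("handle top from w12",w2s(onz(load("w12")[1],277,243,112)))
E
```

```text
21.475 [-0.13574328 -0.32146024 -0.43800339] [-182.02289767   -0.67034003] [486.42026419  29.51793484  85.84863682]
handle top from w12 [-183.36272788   -0.79587557]
```

View pics/w13.png

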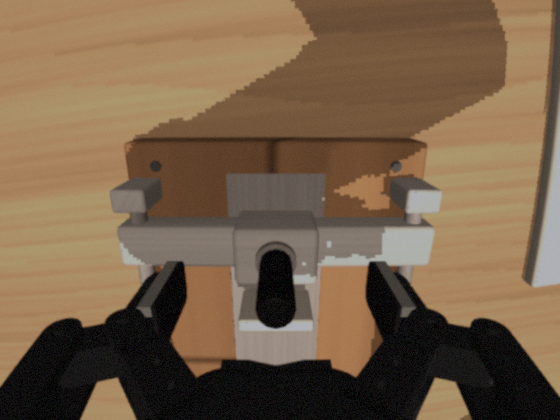

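The handle is centred between the jaws. Close on it.

>>> {"api": "drive_tool", "payload": {"increments": [[-1, [0, 0, 0], 0], [-1, [0, 0, 0], 0], [-1, [0, 0, 0], 0], [-1, [0, 0, 0], 0], [-1, [0, 0, 0], 0], [-1, [0, 0, 0], 0], [-1, [0, 0, 0], 0], [-1, [0, 0, 0], 0]]}}

```text
clock: 22.52
position: [485.6, 29.4, 85.4]
ee_rot: [0.053, 0.999, 0.0, 0.0]
contact_force: [-2.3, 1.3, 4.2]
gripper_width: 15.3
```

```bash
python3 - <<'E'
from h import *
s,c,im=snap("w14"); print(s["clock"],s["contact_force"],s["gripper_width"],w2s(s["position"]),s["position"])
E
```

```text
22.525 [-2.30222404  1.28665535  4.17802407] 15.30258660716175 [-182.79151832   -0.87489011] [485.63436571  29.39553383  85.35436224]
```

View pics/w14.png

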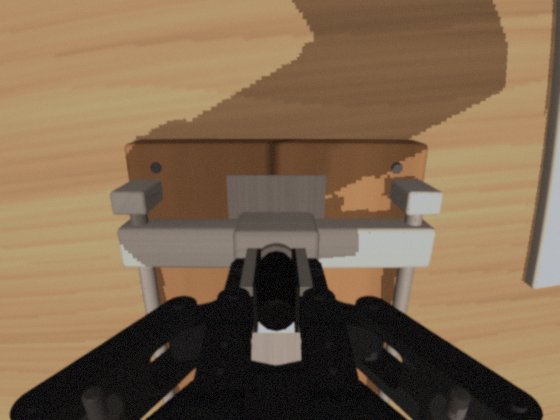

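>>> {"api": "drive_tool", "payload": {"increments": [[-1, [-0.01, 0, 0], 0], [-1, [-0.02, 0, 0], 0], [-1, [-0.025, 0, 0], 0], [-1, [-0.025, 0, 0], 0], [-1, [-0.025, 0, 0], 0], [-1, [-0.025, 0, 0], 0]]}}

```text
clock: 23.32
position: [521.3, 25.5, 85.4]
ee_rot: [0.053, 0.999, -0.0, -0.003]
contact_force: [-11.7, 6.1, 13.0]
gripper_width: 15.6
```

>>> {"api": "drive_tool", "payload": {"increments": [[-1, [-0.025, 0, 0], 0], [-1, [-0.025, 0, 0], 0], [-1, [-0.025, 0, 0], 0], [-1, [-0.025, 0, 0], 0], [-1, [-0.025, 0, 0], 0], [-1, [-0.025, 0, 0], 0]]}}

```text
clock: 24.08
position: [565.8, 20.8, 85.4]
ee_rot: [0.053, 0.999, -0.0, -0.003]
contact_force: [-12.8, 4.7, 12.7]
gripper_width: 15.1
```

```bash
python3 - <<'E'
from h import *
import bench
s=bench.read_state(); print(s["clock"],s["contact_force"],s["gripper_width"],w2s(s["position"]),s["position"])
E
```

```text
24.075 [-12.76542941   4.72793433  12.72083921] 15.056024381522537 [-102.15114463   -0.9675673 ] [565.81582874  20.8041752   85.3592414 ]
```

>>> {"api": "drive_tool", "payload": {"increments": [[-1, [-0.025, 0, 0], 0], [-1, [-0.025, 0, 0], 0], [-1, [-0.025, 0, 0], 0], [-1, [-0.025, 0, 0], 0], [-1, [-0.025, 0, 0], 0], [-1, [-0.025, 0, 0], 0], [-1, [-0.025, 0, 0], 0]]}}

```text
clock: 24.95
position: [617.9, 15.3, 85.4]
ee_rot: [0.053, 0.999, -0.0, -0.004]
contact_force: [-11.7, 4.7, 11.8]
gripper_width: 15.1
```

>>> {"api": "drive_tool", "payload": {"increments": [[-1, [-0.01, 0, 0], 0], [-1, [-0.01, 0, 0], 0], [-1, [-0.01, 0, 0], 0], [-1, [-0.01, 0, 0], 0], [-1, [-0.01, 0, 0], 0]]}}

```text
clock: 25.58
position: [632.8, 13.7, 85.4]
ee_rot: [0.053, 0.999, -0.0, -0.004]
contact_force: [-12.7, 3.6, 11.4]
gripper_width: 15.6
```

```bash
python3 - <<'E'
from h import *
s,c,im=snap("w15"); print(s["clock"],s["contact_force"],s["gripper_width"],w2s(s["position"]),s["position"])
import bench
im=bench.get_image("side")[:,:,::-1]; cv2.imwrite("pics/d15.png",cv2.resize(im[160:270,170:320],None,fx=5,fy=5,interpolation=cv2.INTER_CUBIC))
E
```

```text
25.575 [-12.7042017    3.57046014  11.43388235] 15.605922734942943 [-34.84407715  -0.946477  ] [632.75023878  13.73123166  85.37369194]
```

View pics/w15.png

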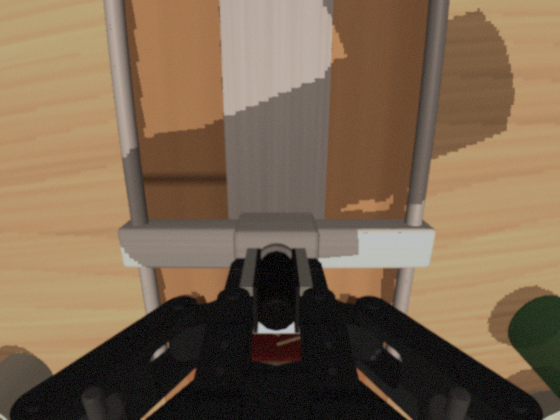

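View pics/d15.png

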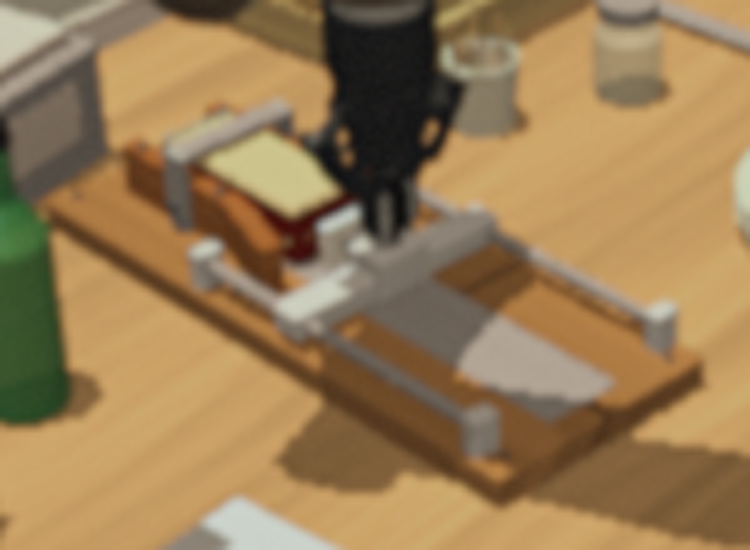

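>>> {"api": "drive_tool", "payload": {"increments": [[-1, [-0.01, 0, 0], 0], [-1, [-0.01, 0, 0], 0], [-1, [-0.01, 0, 0], 0], [-1, [-0.007, 0, 0], 0]]}}

```text
clock: 26.18
position: [643.9, 12.6, 85.4]
ee_rot: [0.053, 0.999, -0.0, -0.004]
contact_force: [-13.7, 3.7, 12.1]
gripper_width: 15.1
```

>>> {"api": "drive_tool", "payload": {"increments": [[-1, [-0.004, 0, 0], 0], [-1, [-0.004, 0, 0], 0]]}}

```text
clock: 26.42
position: [646.2, 12.3, 85.4]
ee_rot: [0.053, 0.999, -0.0, -0.004]
contact_force: [-11.3, 3.6, 10.9]
gripper_width: 15.7
```

>>> {"api": "drive_tool", "payload": {"increments": [[-1, [-0.004, 0, 0], 0], [-1, [-0.004, 0, 0], 0]]}}

```text
clock: 26.68
position: [648.6, 12.1, 85.4]
ee_rot: [0.053, 0.999, -0.0, -0.004]
contact_force: [-11.4, 4.1, 11.2]
gripper_width: 15.5
```

>>> {"api": "drive_tool", "payload": {"increments": [[-1, [-0.004, 0, 0], 0]]}}

```text
clock: 26.8
position: [649.8, 11.9, 85.4]
ee_rot: [0.053, 0.999, -0.0, -0.004]
contact_force: [-11.7, 4.2, 11.3]
gripper_width: 15.3
```

>>> {"api": "drive_tool", "payload": {"increments": [[-1, [-0.004, 0, 0], 0]]}}

```text
clock: 26.92
position: [651.0, 11.8, 85.4]
ee_rot: [0.053, 0.999, -0.0, -0.004]
contact_force: [-11.9, 3.2, 10.5]
gripper_width: 15.0
```

>>> {"api": "drive_tool", "payload": {"increments": [[-1, [-0.004, 0, 0], 0]]}}

```text
clock: 27.05
position: [651.9, 11.7, 85.4]
ee_rot: [0.053, 0.999, -0.0, -0.004]
contact_force: [-13.2, 4.1, 11.3]
gripper_width: 15.3
```

>>> {"api": "drive_tool", "payload": {"increments": [[-1, [-0.004, 0, 0], 0]]}}

```text
clock: 27.18
position: [652.9, 11.6, 85.4]
ee_rot: [0.053, 0.999, -0.0, -0.004]
contact_force: [-12.9, 3.8, 11.6]
gripper_width: 15.5
```

>>> {"api": "drive_tool", "payload": {"increments": [[-1, [-0.004, 0, 0], 0]]}}

```text
clock: 27.3
position: [653.9, 11.5, 85.4]
ee_rot: [0.053, 0.999, -0.0, -0.004]
contact_force: [-15.2, 4.9, 11.8]
gripper_width: 15.4
```

>>> {"api": "drive_tool", "payload": {"increments": [[-1, [-0.004, 0, 0], 0]]}}

```text
clock: 27.42
position: [654.9, 11.4, 85.4]
ee_rot: [0.053, 0.999, -0.0, -0.005]
contact_force: [-14.5, 3.9, 12.5]
gripper_width: 15.2
```

>>> {"api": "drive_tool", "payload": {"increments": [[-1, [-0.004, 0, 0], 0]]}}

```text
clock: 27.55
position: [655.9, 11.3, 85.4]
ee_rot: [0.053, 0.999, -0.0, -0.005]
contact_force: [-15.1, 4.2, 12.7]
gripper_width: 15.5
```

```bash
python3 - <<'E'
from h import *
s,c,im=snap("w16"); print(s["clock"],s["contact_force"],s["gripper_width"],w2s(s["position"]),s["position"])
E
```

```text
27.55 [-15.08111278   4.20151776  12.72157644] 15.536254164015206 [-11.568696    -0.94729782] [655.89589649  11.27727619  85.39639183]
```

View pics/w16.png

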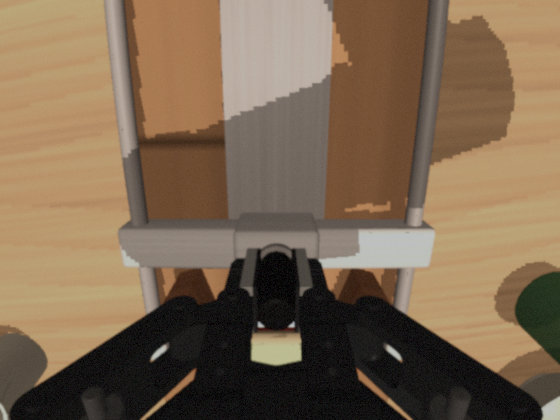

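The spring onset shows at world x≈651.2: the step response dropped from 1.2 to 1.0 mm and the force rose by 0.6 N/mm. Half stroke is therefore at about 659.2.

>>> {"api": "drive_tool", "payload": {"increments": [[-1, [-0.004, 0, 0], 0]]}}

```text
clock: 27.72
position: [656.8, 11.2, 85.4]
ee_rot: [0.053, 0.999, -0.0, -0.005]
contact_force: [-15.6, 5.4, 12.2]
gripper_width: 15.7
```

>>> {"api": "drive_tool", "payload": {"increments": [[-1, [-0.004, 0, 0], 0]]}}

```text
clock: 27.85
position: [657.9, 11.0, 85.4]
ee_rot: [0.053, 0.999, -0.0, -0.005]
contact_force: [-16.2, 4.4, 13.6]
gripper_width: 14.9
```

>>> {"api": "drive_tool", "payload": {"increments": [[-1, [-0.004, 0, 0], 0]]}}

```text
clock: 27.98
position: [658.9, 11.0, 85.4]
ee_rot: [0.053, 0.999, -0.0, -0.005]
contact_force: [-16.4, 5.7, 13.7]
gripper_width: 15.6
```

>>> {"api": "drive_tool", "payload": {"increments": [[-1, [0, 0, 0], 0]]}}

```text
clock: 28.1
position: [659.0, 11.0, 85.4]
ee_rot: [0.053, 0.999, -0.0, -0.005]
contact_force: [-15.6, 5.7, 13.1]
gripper_width: 15.1
```

>>> {"api": "drive_tool", "payload": {"increments": [[-1, [0.007, 0.003, -0.006], 0], [-1, [0.006, 0.002, -0.004], 0], [-1, [0, 0, 0], 0]]}}

```text
clock: 28.48
position: [658.9, 11.1, 85.5]
ee_rot: [0.053, 0.999, -0.001, -0.002]
contact_force: [0.4, -5.1, -7.8]
gripper_width: 15.2
```

>>> {"api": "drive_tool", "payload": {"increments": [[-1, [-0.002, -0.0025, 0.004], 0], [-1, [0, 0, 0], 0]]}}

```text
clock: 28.72
position: [659.0, 11.1, 85.5]
ee_rot: [0.053, 0.999, -0.0, -0.002]
contact_force: [-4.2, -3.0, -4.8]
gripper_width: 15.0
```

>>> {"api": "drive_tool", "payload": {"increments": [[0, [0, 0, 0], 0], [0, [0, 0, 0], 0], [0, [0, 0, 0], 0], [0, [0, 0, 0], 0]]}}

```text
clock: 29.22
position: [661.2, 11.9, 87.4]
ee_rot: [0.052, 0.999, 0.0, 0.001]
contact_force: [-0.0, 0.2, 0.3]
gripper_width: 42.9
```

```bash
python3 - <<'E'
from h import *
s,c,im=snap("w17"); print(s["clock"],s["contact_force"],s["gripper_width"],w2s(s["position"]),s["position"])
E
```

```text
29.225 [-0.00188081  0.17159349  0.25824488] 42.944515874147314 [-6.31607424  0.18846542] [661.23896797  11.85310663  87.41070074]
```

View pics/w17.png

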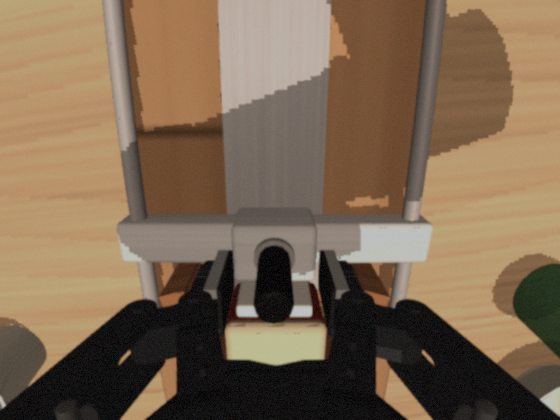

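Released with no force on the tool. Rise clear and check.

>>> {"api": "drive_tool", "payload": {"increments": [[0.5, [0, 0, 0], 0], [0.5, [0, 0, -0.05], 0], [0.5, [0, 0, -0.1], 0], [0.5, [0, 0, -0.15], 0], [0.5, [0, 0, -0.15], 0], [0.5, [0.1, 0, 0], 0], [0.5, [0, 0, 0], 0], [0.5, [0, 0, 0], 0]]}}

```text
clock: 30.28
position: [631.2, 14.7, 222.6]
ee_rot: [0.052, 0.999, 0.0, 0.001]
contact_force: [0.2, -0.4, -0.5]
gripper_width: 64.1
```

```bash
python3 - <<'E'
from h import *
import bench
s,c,im=snap("w18"); print(s["clock"],s["contact_force"],s["position"],s["joint_vel"].round(3))
cv2.imwrite("pics/w18z.png",cv2.resize(im[170:370,160:400],None,fx=2.9,fy=2.9,interpolation=cv2.INTER_CUBIC))
im=bench.get_image("scene")[:,:,::-1];cv2.imwrite("pics/s18.png",im); cv2.imwrite("pics/s18z.png",cv2.resize(im[170:360,230:370],None,fx=3.1,fy=3.1,interpolation=cv2.INTER_CUBIC))
im=bench.get_image("side")[:,:,::-1]; cv2.imwrite("pics/d18.png",cv2.resize(im[160:270,170:320],None,fx=5,fy=5,interpolation=cv2.INTER_CUBIC))
E
```

```text
30.275 [ 0.241522   -0.39706746 -0.51406514] [631.24176238  14.68848821 222.6128873 ] [-0.003  0.021  0.004 -0.001  0.003  0.001]
```

View pics/w18z.png

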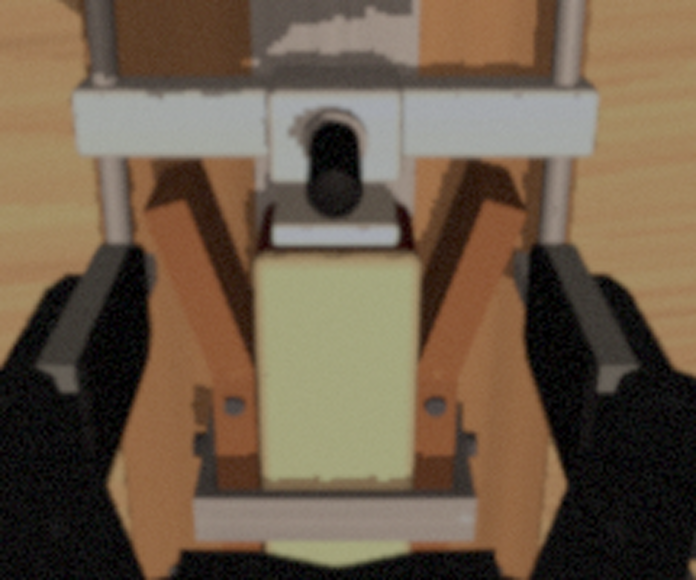

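View pics/s18z.png

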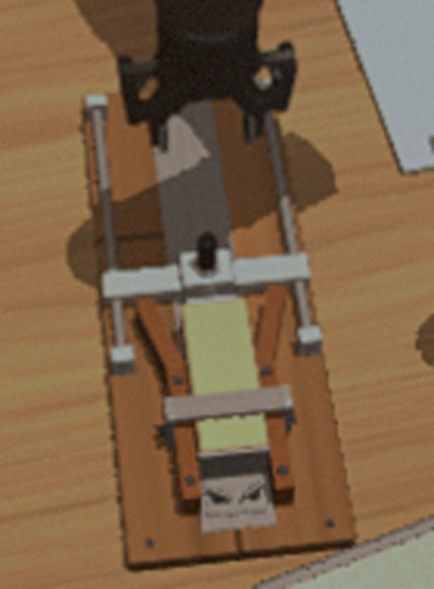

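View pics/d18.png

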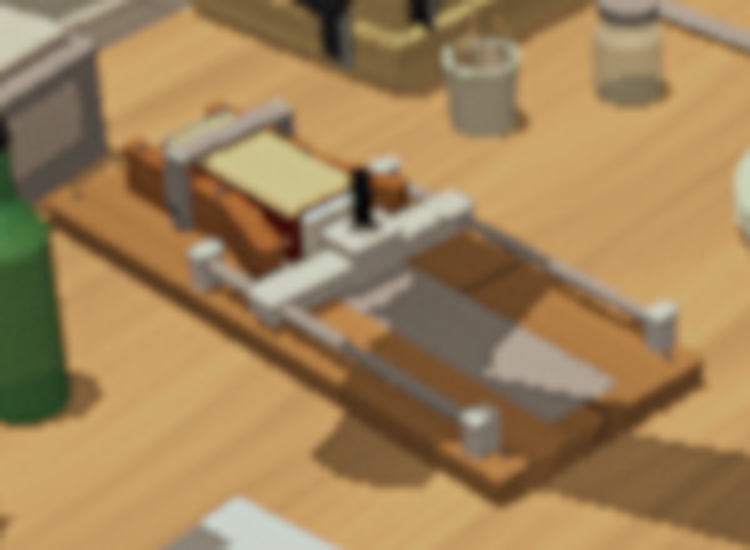

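View pics/s18.png

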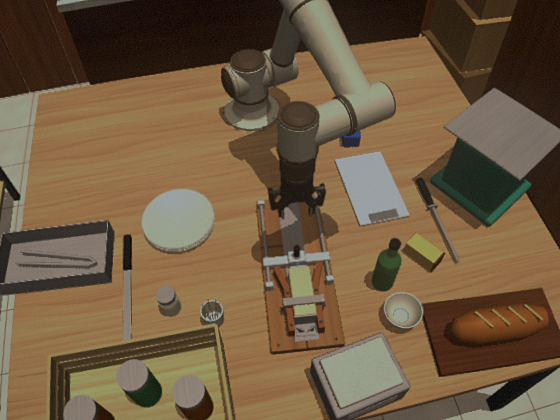

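```bash
python3 - <<'E'
from h import *
s,c,im=load("w18"); g=lambda u,v:(160+u/2.9,170+v/2.9)
h=w2s(onz(c,*g(335,194),112));p=w2s(onz(c,*g(335,246),68));r=w2s(onz(c,*g(335,253),77));b=w2s(onz(c,*g(335,182),66))
bar=w2s(onz(c,*g(170,157),53));print("handle",h,"pad",p,"ham rear top",r,"bar front",bar, "pad-bar",p-bar)
s,c,im=load("w2"); f=lambda u,v:(215+u/4.2,60+v/4.2)
print("initial: bar front",w2s(onz(c,*f(170,268),53)),"pad",w2s(onz(c,*f(335,369),68)),"handle",w2s(onz(c,*f(338,242),112)))
s,c,im=load("w8")
print("initial w8: bar front",w2s(onz(c,200,132.5,53)),"pad",w2s(onz(c,275,185,68)),"handle",w2s(onz(c,275,125,112)))
E
```

```text
handle [-7.60222263 -0.42443571] pad [32.30701219 -0.50493418] ham rear top [30.22793142 -0.49245078] bar front [  5.02471119 -59.07737248] pad-bar [27.28230101 58.5724383 ]
initial: bar front [-168.72747193  -59.40859825] pad [-134.55394472    1.68795967] handle [-182.08415053   -1.32635633]
initial w8: bar front [-169.57821768  -54.35786473] pad [-134.76896196   -0.8143949 ] handle [-179.15202562   -0.63671707]
```

```bash
python3 - <<'E'
from bench import *
print(job_done(),read_state()["clock"])
E
```

```text
the job is handed in; nothing more can be done
the job is handed in; nothing more can be done
```

The ham is on the stand, fully home against the end plate and held by the clamp. I handed the job in at about 30.4 s of the 72 s allowed.

- **Ham:** I lifted it from the board and laid it in the mouth of the cheeks. I then pushed it home from behind with the gripper fingers at about 1–2 N. It stopped when the force rose to 9.6 N, the highest push. That put its front at x ≈ 173 mm of the stand, which matches the plate seen at 172.8 mm in the images.
- **Clamp:** I took the handle and slid the clamp up. The spring pad touched at world x ≈ 651 mm, and I stopped about 7.8 mm further on. I eased the arm's push off before opening the gripper, then rose clear.

**Last checks:**
- The final images show the ham straight under the strap, against the plate, with the pad pressed on its rear end.
- By image, the pad is pressed in about 7.2 mm, against 7.8 mm by feel; both are close to the half stroke of 8 mm.
- The ham's rear edge read 30.2 mm in the last image (30.5 mm before clamping), against 32.7 mm by feel. A difference of about 2.5 mm is near the camera's accuracy.
- The tool touches nothing (force about 0.7 N, within the sensor's noise), and the other things on the table look undisturbed.

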